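# Square up the sizing plates in the drawer

## Task

The four nut-sizing plates stacked in the low metal drawer unit have slid out of line. Pull the drawer out to its stop, tap the stack together until all four plates lie square and flush in the drawer's front right corner (right as seen from the robot, against the inside of the front panel and the right wall), then push the drawer fully home with the plates still flush. Keep the plates stacked as they are and leave the other things where they stand.

Things in the scene. Friction and masses are not known exactly. Their poses are not given: they have to be found in the camera images.
- drawer (a joint): how far the drawer of the low unit is out, in m: 0 = fully home, 0.18 = at its stop. It slides straight out of the unit along the unit's -x and is stiff by about 2 N.
- unit: low brushed-metal drawer unit standing fixed on the table, 270 deep (x) x 247 wide (y) x 70 mm high, open at the front only, with a fixed shallow tray of nuts (25 mm high) on the back of its top. Origin on the table at the middle of its front face; +x runs into the unit, +y to its left as seen from the robot, z up.
- drawer_handle (a point): middle of the drawer's bow handle, on the axis of its dark steel cross bar: bar 130 mm long (y), 10 mm thick, axis 46 mm above the table and 48 mm in front of the front panel: a free gap of 43 mm, open above and below. Front panel 12 mm thick, 247 mm wide, from 6 to 68 mm above the table. Axes as the unit's.
- drawer_corner (a point): front right inner corner of the drawer, on its floor (14 mm above the table): +x runs along the right wall into the unit, +y along the inside of the front panel to the left, z up. Inside 244 mm long (x), 215 mm wide (y); side and rear walls 6 mm thick, 38 mm high. At the stop the first 180 mm behind the front panel lie open from above.
- plate1: flat aluminium nut-sizing plate with round hole marks, 90 (x) x 130 (y) x 6 mm, 140 g, number 1 from below of four alike in outline, stacked in the drawer, long side across it. Origin at the centre of its underside. Flush in the corner its origin lies 45 mm (x) and 65 mm (y) from the corner.
- plate2: flat aluminium nut-sizing plate with round hole marks, 90 (x) x 130 (y) x 6 mm, 140 g, number 2 from below of four alike in outline, stacked in the drawer, long side across it. Origin at the centre of its underside. Flush in the corner its origin lies 45 mm (x) and 65 mm (y) from the corner.
- plate3: flat aluminium nut-sizing plate with round hole marks, 90 (x) x 130 (y) x 6 mm, 140 g, number 3 from below of four alike in outline, stacked in the drawer, long side across it. Origin at the centre of its underside. Flush in the corner its origin lies 45 mm (x) and 65 mm (y) from the corner.
- plate4: flat aluminium nut-sizing plate with round hole marks, 90 (x) x 130 (y) x 6 mm, 140 g, number 4 from below of four alike in outline, stacked in the drawer, long side across it. Origin at the centre of its underside. Flush in the corner its origin lies 45 mm (x) and 65 mm (y) from the corner.
- jar: glass jar on the table, right of the drawer, 60 dia x 85 mm. Bystander; origin at the centre of its underside.
- carton_a: open paper-white carton on the table, left of the unit, 90 x 70 x 50 mm. Bystander; origin at the centre of its underside.
- carton_b: open paper-white carton on the table, left of the drawer, 100 x 75 x 50 mm. Bystander; origin at the centre of its underside.
- bowl: steel bowl on the table, right of the unit, 130 dia x 55 mm. Bystander; origin at the centre of its underside.
- spatula: spatula with a black handle lying on the table at the right. Bystander; origin at the centre of its underside.
- cup: white plastic cup on the table at the left, 80 dia x 80 mm. Bystander; origin at the centre of its underside.
- tub: white round tub on the table at the right, 84 dia x 70 mm. Bystander; origin at the centre of its underside.

How it is judged:
On the way, in this order (a step that is already met when the one before it is completed fails the run):
1. the drawer is pulled out to its stop (within 5 mm) (value of joint drawer above 0.175 m), for 0.2 s.
2. with the drawer still well out (over 150 mm), all four plates lie flush in its front right corner within 4 mm along each wall and square within 0.045 rad (value of joint drawer above 0.15 m and x of plate1 in the frame of drawer_corner between 0.041 and 0.049 m and y of plate1 in the frame of drawer_corner between 0.061 and 0.069 m and angle between the x axis of each of plate1, plate2, plate3, plate4 and the x axis of drawer_corner, either way round below 0.045 rad and z of plate1 in the frame of drawer_corner between -0.003 and 0.003 m and x of plate2 in the frame of drawer_corner between 0.041 and 0.049 m and y of plate2 in the frame of drawer_corner between 0.061 and 0.069 m and z of plate2 in the frame of drawer_corner between 0.003 and 0.009 m and x of plate3 in the frame of drawer_corner between 0.041 and 0.049 m and y of plate3 in the frame of drawer_corner between 0.061 and 0.069 m and z of plate3 in the frame of drawer_corner between 0.009 and 0.015 m and x of plate4 in the frame of drawer_corner between 0.041 and 0.049 m and y of plate4 in the frame of drawer_corner between 0.061 and 0.069 m and z of plate4 in the frame of drawer_corner between 0.015 and 0.021 m), for 0.2 s.
At the end, for the whole second after the job is handed in: The drawer is fully home (within 5 mm) and all four plates lie still in it, stacked in their old order, flush in its front right corner within 4 mm along each wall and square to it within 0.045 rad (value of joint drawer below 0.005 m and x of plate1 in the frame of drawer_corner between 0.041 and 0.049 m and y of plate1 in the frame of drawer_corner between 0.061 and 0.069 m and angle between the x axis of each of plate1, plate2, plate3, plate4 and the x axis of drawer_corner, either way round below 0.045 rad and z of plate1 in the frame of drawer_corner between -0.003 and 0.003 m and x of plate2 in the frame of drawer_corner between 0.041 and 0.049 m and y of plate2 in the frame of drawer_corner between 0.061 and 0.069 m and z of plate2 in the frame of drawer_corner between 0.003 and 0.009 m and x of plate3 in the frame of drawer_corner between 0.041 and 0.049 m and y of plate3 in the frame of drawer_corner between 0.061 and 0.069 m and z of plate3 in the frame of drawer_corner between 0.009 and 0.015 m and x of plate4 in the frame of drawer_corner between 0.041 and 0.049 m and y of plate4 in the frame of drawer_corner between 0.061 and 0.069 m and z of plate4 in the frame of drawer_corner between 0.015 and 0.021 m and linear speed of each of plate1, plate2, plate3, plate4 below 0.02 m/s); the robot touches nothing.
It fails at once if a bystander (jar, carton, bowl, spatula, cup or tub) is shifted by more than 30 mm (distance of any of jar, carton_a, carton_b, bowl, spatula, cup, tub from where it was at the start of the episode above 0.03 m).
It also fails if it takes over 72 s, if anything falls off the work surface, if the arm or the gripper's body presses on something with over 40 N, if the wrist force passes 120 N, or if a joint passes its speed limit or range.

## Robot

A 6-joint arm with a two-finger parallel gripper is mounted at the origin on the work surface. World frame = base frame: x ahead of the robot, y to its left, z up, the work surface at z = 0. Lengths are in m, angles in rad, forces in N, time in s.
With the tool pointing down it reaches from about 0.275 to 0.75 m from the base axis. Payload 10.2 kg.
Tool frame: the origin (TCP) lies midway between the tips of the shut fingers; the grasp point (between the pads) lies 19 mm behind it (env.hold_point_z is the distance from the TCP to the grasp point, in m); z points along the fingers, y is the line along which they close (so a half turn about z gives the same grasp; the last joint's range is limited). The gripper opens to 85 mm and grips with 20 to 120 N. Pads are 22 mm wide; open, the fingers measure 114 mm over their backs; the gripper's body (76 mm by 85 mm) begins 54 mm behind the grasp point. The pads swing forward as they close: fully open they stand 13 mm farther back than shut.
Start: joints at [-1.467, 0.313, 1.498, -0, 1.331, -0.223], TCP at [0.169, -0.497, 0.231] pointing down, gripper open.
Joint ranges: [-2.94, 2.94], [-0.97, 2.17], [0.19, 2.56], [-1.23, 4.37], [0.02, 3.11], [-2.88, 2.88]. Speed limits (rad/s): [2.39, 2.39, 3.01, 3.14, 3.14, 3.14].

## Interface

Orientations are given as a unit quaternion [x, y, z, w].
In Python, from bench import env, kinematics, monitor, eyes, job gives the robot as it stands. The module is installed in compiled form; this text tells all that it offers. Calls block until the motion is done:
- env.reach(position, orientation): joint-space move of the TCP to a pose.
- env.movel(position, velocity=0.15, frame=None, guard=None): straight line of the TCP; frame=None keeps the orientation; velocity is the mean speed in m/s. With guard (N) it stops when the force on the tool has changed by that much, and returns True; else False.
- env.set_joints(angles): joint-space move.
- env.release() and env.close_gripper(effort=None): open the fingers fully, or close them until they stop; effort is the grip in N (None keeps the last).
- env.hold(seconds).
- kinematics.ik(position, orientation): joint angles nearest the present ones, or None.
- monitor.sense(): the state.
- eyes.grab_frame(name): name is "scene" or "top" or "wrist"; returns a dict with "frame" (384x512x3 uint8, red, green, blue), "mtx" (3x3 intrinsics, pixels), "view" (4x4, takes a point from world to camera coordinates). Camera axes: x right, y down, z forward; pixel columns grow to the right and rows downward; lengths in m; the calibration is good to about 2 mm. The wrist camera is an equidistant fisheye: a pixel r from the principal point sees the ray r / f radians off the axis. A picture is of the moment at which its call begins. There is no depth.
A pose or a line that the arm cannot do raises env.MotionError and nothing moves.
- job.hand_in(): hands the job in; it is judged then, once.
The state is a dict: "clock": time; "joints": joint angles; "qvel": joint speeds; "joint_efforts": joint torques, N m; "position": TCP position; "ee_rot": TCP orientation; "contact_force": force on the tool from outside, world axes, zero at the start; "ft_torque": the same for the moment, N m; "finger_gap": opening from 0.0 (shut) to 1.0 (fully open); "gripper_force": force on a finger pad.
Only numpy, scipy, OpenCV 4.12 (cv2) and the standard library are available. Lean on these libraries where they do the work, as an engineer would, in place of code of your own. Each camera call takes 0.05 s, during which the arm holds its last target. There are 200 camera calls.

## Working session

There is one attempt and no reset: what is moved stays moved. The work goes in short steps, each a Python script; the robot and the scene stay as the last script left them, time stands still between calls to the robot, and variables do not carry over. Pictures are saved under pics/ and viewed, at most 10 in all, crops included, and the job is handed in when it is done.

```bash
mkdir -p pics; ls; cat > h.py <<'E'
from bench import env, kinematics, monitor, eyes, job
import numpy as np, cv2
def grab(n,name):
    f=eyes.grab_frame(n); cv2.imwrite('pics/%s.png'%name, f['frame'][:,:,::-1]); np.savez('pics/%s.npz'%name,**f); return f
def ray(f,u,v,fish=False):
    K=f['mtx'];V=f['view'];x=(u-K[0,2])/K[0,0];y=(v-K[1,2])/K[1,1]
    if fish:
        r=np.hypot(x,y); d=np.array([np.sin(r)*x/r,np.sin(r)*y/r,np.cos(r)]) if r>0 else np.array([0,0,1.])
    else: d=np.array([x,y,1.])
    R=V[:3,:3]; return -R.T@V[:3,3], R.T@d
def atz(f,u,v,z):
    o,d=ray(f,u,v); return o+d*(z-o[2])/d[2]
def tri(*rs):
    A=np.zeros((3,3));b=np.zeros(3)
    for o,d in rs:
        d=d/np.linalg.norm(d);P=np.eye(3)-np.outer(d,d);A+=P;b+=P@o
    p=np.linalg.solve(A,b); return p,[np.linalg.norm(np.cross(p-o,d/np.linalg.norm(d))) for o,d in rs]
def load(n): return dict(np.load('pics/%s.npz'%n))
E
python3 - <<'E'
from h import *
for n in('scene','top'):
    f=grab(n,n+'0'); print(n,f['mtx'].round(1).tolist(),(-f['view'][:3,:3].T@f['view'][:3,3]).round(3), f['view'].round(3).tolist())
    cv2.imwrite('pics/%s0b.png'%n,cv2.resize(cv2.imread('pics/%s0.png'%n),(800,600),interpolation=cv2.INTER_CUBIC))
print(monitor.sense())
E
```

```text
pics
scene [[358.2, 0.0, 256.2], [0.0, 358.2, 190.2], [0.0, 0.0, 1.0]] [1.204 0.399 1.042] [[-0.577, 0.816, 0.006, 0.364], [0.644, 0.459, -0.612, -0.32], [-0.502, -0.35, -0.791, 1.569], [0.0, 0.0, 0.0, 1.0]]
top [[426.4, 0.0, 254.1], [0.0, 426.4, 195.6], [0.0, 0.0, 1.0]] [ 0.324 -0.037  1.222] [[0.163, -0.987, 0.006, -0.097], [-0.962, -0.16, -0.222, 0.577], [0.22, 0.03, -0.975, 1.122], [0.0, 0.0, 0.0, 1.0]]
{'clock': 0.1, 'joints': array([-1.46741106e+00,  3.13395555e-01,  1.49833631e+00,  4.81266916e-06,
        1.33102414e+00, -2.23374249e-01]), 'qvel': array([-3.85216031e-05, -4.57536154e-04, -6.51591217e-04,  1.40453990e-03,
        9.92768040e-04,  7.33140438e-05]), 'joint_efforts': array([ 3.00689993e-03, -4.12895679e+01, -2.60141212e+01, -1.31016377e-04,
        3.00860251e-03, -8.70936390e-06]), 'position': array([ 0.16849075, -0.4969894 ,  0.23080088]), 'ee_rot': array([ 9.86683115e-01,  1.62653287e-01,  3.72092450e-05, -5.80487091e-04]), 'contact_force': array([-0.5110244 ,  0.14134298,  0.58358164]), 'ft_torque': array([-0.0168629 , -0.03542422,  0.02326022]), 'gripper_force': 0.0, 'finger_gap': 0.9986726252883386}
```

View pics/scene0b.png

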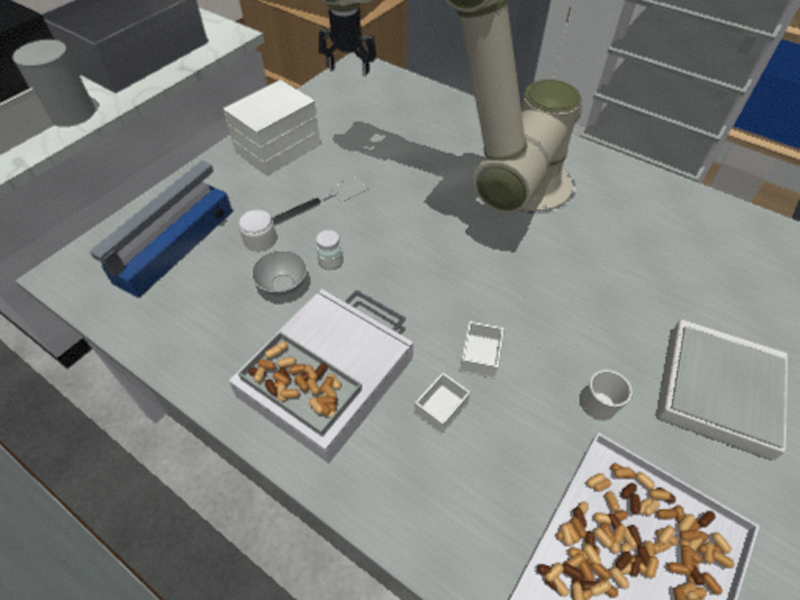

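View pics/top0b.png

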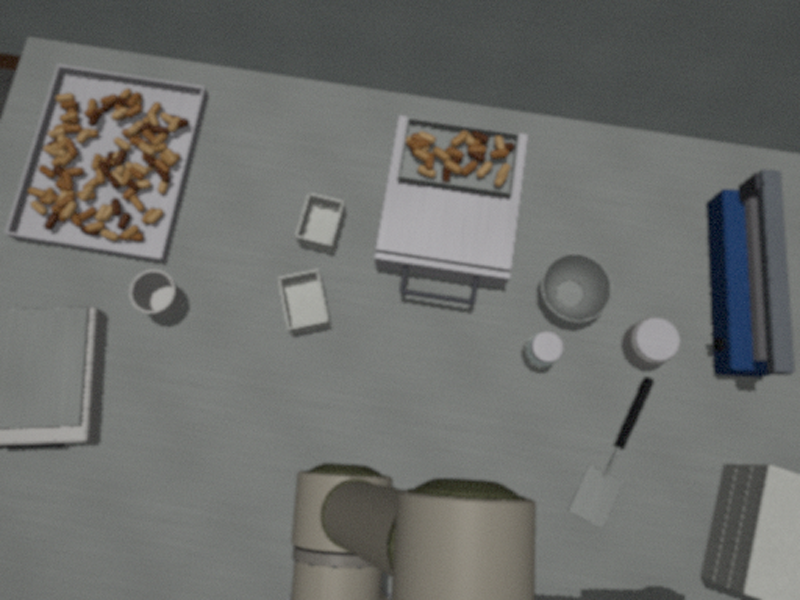

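The scene shows the unit with its front toward the robot. The handle bar is at (348,297)–(402,327) in the scene view and (404,297)–(474,305) in the top view, both at 800 px scale. The jar is at (543,350) and carton_b at (303,302) in the top view. I'll triangulate next.

```bash
python3 - <<'E'
from h import *
s=load('scene0');t=load('top0');k=1.5625
P={'FR':((321,291),(511,270)),'FL':((411,345),(376,256)),'barR':((348,297),(474,303)),'barL':((402,327),(404,295))}
for n,(a,b) in P.items():
    a=np.array(a)/k;b=np.array(b)/k
    p,e=tri(ray(s,*a),ray(t,*b)); print(n,p.round(4),np.round(e,4), atz(s,*a,.07 if n[0]=='F' else .051)[:2].round(3),atz(t,*b,.07 if n[0]=='F' else .051)[:2].round(3))
a=cv2.resize(s['frame'][175:240,185:285][:,:,::-1],None,fx=4,fy=4,interpolation=cv2.INTER_CUBIC)
b=cv2.resize(t['frame'][145:210,230:340][:,:,::-1],None,fx=4,fy=4,interpolation=cv2.INTER_CUBIC)
W=np.zeros((520,440,3),np.uint8);W[:260,:400]=a;W[260:,:440]=b
cv2.imwrite('pics/c1.png',W)
E
```

```text
FR [ 0.6782 -0.1872  0.0737] [0.0053 0.0053] [ 0.674 -0.184] [ 0.682 -0.192]
FL [0.6705 0.0536 0.0594] [0.0016 0.0016] [0.676 0.059] [0.668 0.051]
barR [ 0.6252 -0.144   0.0247] [0.0057 0.0057] [ 0.642 -0.135] [ 0.616 -0.137]
barL [ 0.6178 -0.0068  0.0128] [0.0022 0.0022] [0.639 0.01 ] [ 0.61 -0.01]
```

View pics/c1.png

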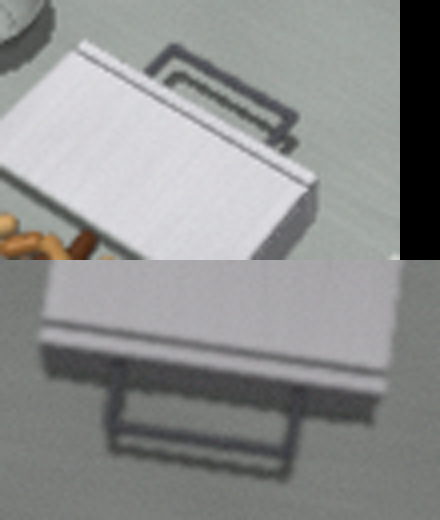

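The crops resolve the panel's front top edge and the bar against its shadow, so I'm re-triangulating with those pixels.

```bash
python3 - <<'E'
from h import *
s=load('scene0');t=load('top0')
P={'PR':((206,185.2),(326.5,177.1),.068),'PL':((264.2,220.2),(240.5,165.9),.068),'barR':((229.5,187.25),(302,193.75),.048),'barL':((259,204.5),(258.3,188),.048)}
for n,(a,b,z) in P.items():
    p,e=tri(ray(s,*a),ray(t,*b)); print(n,p.round(4),np.round(e,4), atz(s,*a,z)[:2].round(4),atz(t,*b,z)[:2].round(4))
for n,u in {'jar':(543,360),'cartonbR':(328,322),'cartonbR2':(318,272),'bowlL':(541,290)}.items(): print(n,atz(t,*(np.array(u)/1.5625),.03)[:2].round(3))
for p in ([.57,-.07,.05],[.55,-.07,.2],[.39,-.07,.05]): print(kinematics.ik(p,[1,0,0,0]))
E
```

```text
PR [ 0.6689 -0.1904  0.0667] [0.0029 0.0029] [ 0.6687 -0.1867] [ 0.6701 -0.1928]
PL [0.665  0.0537 0.0564] [0.0022 0.0022] [0.6704 0.0597] [0.6626 0.0509]
barR [ 0.6155 -0.1305  0.0441] [0.0033 0.0033] [ 0.6167 -0.1253] [ 0.6162 -0.1331]
barL [ 0.6131 -0.005   0.0382] [0.0037 0.0037] [0.6174 0.0024] [ 0.6124 -0.0085]
jar [ 0.537 -0.276]
cartonbR [0.542 0.119]
cartonbR2 [0.632 0.155]
bowlL [ 0.666 -0.257]
[-3.26119292e-01  6.17316240e-01  1.54456345e+00 -4.44089210e-16
  9.79712967e-01  1.24467704e+00]
[-3.37924143e-01  4.02358908e-01  1.45522613e+00 -4.44089210e-16
  1.28400761e+00  1.23287218e+00]
[-4.75497602e-01  3.06633485e-01  2.07267130e+00 -4.44089210e-16
  7.62287866e-01  1.09529872e+00]
```

```bash
cat >> h.py <<'E'
TH=0.015
def q(th=0.): return [np.cos(th/2),np.sin(th/2),0,0]   # tool down, closing line across the drawer
U=np.array([np.cos(TH),np.sin(TH),0]); V=np.array([-np.sin(TH),np.cos(TH),0]); Z=np.array([0,0,1.])
def st(msg=''):
    s=monitor.sense(); print(msg,round(s['clock'],1),s['position'].round(4),s['contact_force'].round(1),flush=True); return s
E
python3 - <<'E'
from h import *
env.close_gripper(20)
env.reach([.641,-.067,.16],q(TH)); st('above')
g=env.movel([.641,-.067,.026],.1,guard=8); st('down %s'%g)
if not g:
    p=np.array([.641,-.067,.026])
    g=env.movel(p-.215*U,.08,guard=15); s=st('pull %s'%g)
    env.hold(.3); s=st('held')
    grab('scene','scene1');grab('top','top1')
E
python3 - <<'E'
import cv2,numpy as np
a=cv2.imread('pics/scene1.png');b=cv2.imread('pics/top1.png')
a=cv2.resize(a[130:300,130:330],(600,510),interpolation=3)
cv2.imwrite('pics/c2.png',a)
E
```

```text
above 3.2 [ 0.6409 -0.0679  0.1601] [-0.1  0.9 -0.4]
down False 4.7 [ 0.6413 -0.0671  0.0267] [ 0.3 -0.2  0.5]
pull True 6.7 [ 0.4582 -0.0699  0.0267] [5.4 1.  0.1]
held 7.0 [ 0.4582 -0.0699  0.0265] [4.2 1.  3.6]
```

View pics/c2.png

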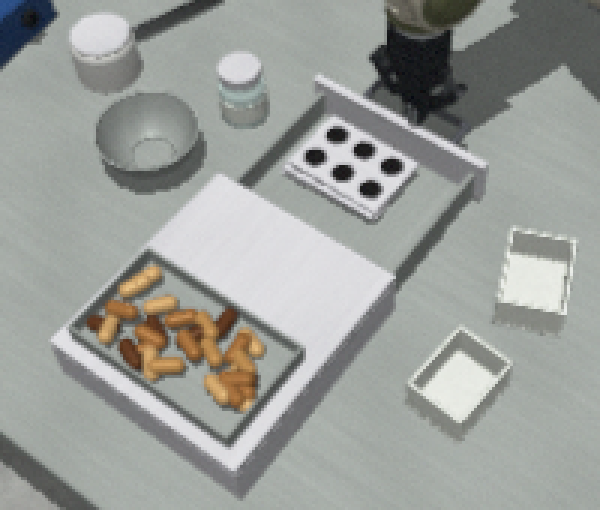

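The drawer is out and the plates sit near the front right corner, with the top one at about (350,165) in the crop. I'll confirm the stop by pulling again, then look from the wrist camera above the stack.

```bash
python3 - <<'E'
from h import *
s=st(); p=s['position']
g=env.movel(p-.02*U,.04,guard=25); s=st('pull2 %s'%g); env.hold(.3); s=st()
p=s['position']
env.movel(p+.012*U,.1); p=p+.012*U
env.movel(p+.14*Z,.2); st('up')
a=p+.06*U-.05*V; a[2]=.22
env.movel(a,.2); env.hold(.2); f=grab('wrist','w1'); print(f['mtx'],f['view'].round(3)); 
grab('scene','s2'); st()
cv2.imwrite('pics/w1b.png',cv2.resize(cv2.imread('pics/w1.png'),(800,600),interpolation=3))
E
```

```text
7.1 [ 0.4582 -0.0699  0.0264] [4.7 1.2 3.5]
pull2 True 7.3 [ 0.4583 -0.0702  0.0269] [ 4.8  1.7 -0.6]
 7.6 [ 0.4583 -0.0702  0.0269] [ 3.2  0.6 -0.5]
up 8.7 [ 0.4696 -0.0699  0.1658] [ 0.2 -0.3  0. ]
[[297.31863964   0.         253.46081904]
 [  0.         297.31863964 194.44686466]
 [  0.           0.           1.        ]] [[ 0.013 -1.     0.002 -0.126]
 [-0.962 -0.012  0.271  0.478]
 [-0.271 -0.005 -0.962  0.512]
 [ 0.     0.     0.     1.   ]]
 9.7 [ 0.5307 -0.1188  0.2198] [-0.6  0.4  0.2]
```

View pics/w1b.png

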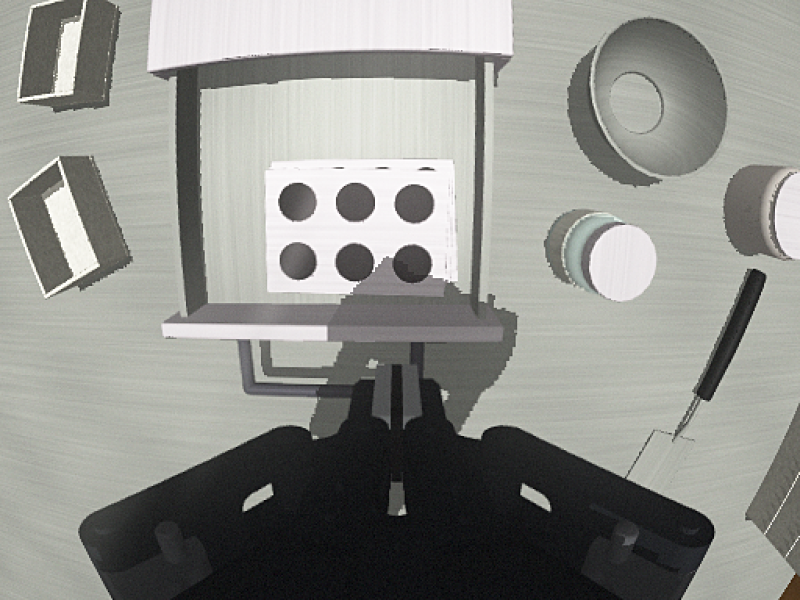

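The drawer is at its stop, since pulling again moved nothing. In this view the top plate spans columns 267–452 and rows 165–292. The right wall is near col 473 at the floor, and the panel top spans rows 304–323. I'll locate these in world coordinates.

```bash
python3 - <<'E'
from h import *
f=load('w1');s=load('s2');t=load('top1');k=1.5625
def wz(u,v,z):
    o,d=ray(f,u/k,v/k,True); return (o+d*(z-o[2])/d[2]).round(4)[:2]
for n,u,v,z in [('panel out L',163,322,.068),('panel out R',502,325,.068),('panel in mid',330,304,.068),('wallR top out',494,200,.052),('wallR top in',485,200,.052),('floor R',473,200,.014),('floor L',204,200,.014),('wallL in top',178,200,.052),
 ('p4 FL',267,291,.038),('p4 BL',266,170,.038),('p4 FR',445,297,.038),('p4 BR',452,165,.038),('unit FL',150,72,.07),('unit FR',511,55,.07)]: print(n,wz(u,v,z))
# two-view check of plate4 corners (scene1 crop scale 3, offset 130,130)
for n,a,w in [('p4 back-left',(375,212),(266,170)),('p4 back-right',(288,166),(452,165))]:
    p,e=tri(ray(load('scene1'),130+a[0]/3,130+a[1]/3),ray(f,w[0]/k,w[1]/k,True)); print(n,p.round(4),np.round(e,4))
c=load('w1')['frame'][90:215,100:330][:,:,::-1]
cv2.imwrite('pics/c3.png',cv2.resize(c,None,fx=3.4,fy=3.4,interpolation=3))
E
```

```text
panel out L [0.5012 0.0513]
panel out R [ 0.503  -0.1916]
panel in mid [ 0.5165 -0.075 ]
wallR top out [ 0.5864 -0.1844]
wallR top in [ 0.5861 -0.1782]
floor R [ 0.584  -0.1763]
floor L [0.5853 0.0337]
wallL in top [0.5881 0.0383]
p4 FL [ 0.5174 -0.0233]
p4 BL [ 0.6061 -0.0257]
p4 FR [ 0.5143 -0.1548]
p4 BR [ 0.6093 -0.1567]
unit FL [0.6807 0.0518]
unit FR [ 0.6832 -0.1901]
p4 back-left [ 0.6054 -0.0241  0.0351] [0.0011 0.0011]
p4 back-right [ 0.6074 -0.1547  0.0285] [0.0038 0.0038]
```

View pics/c3.png

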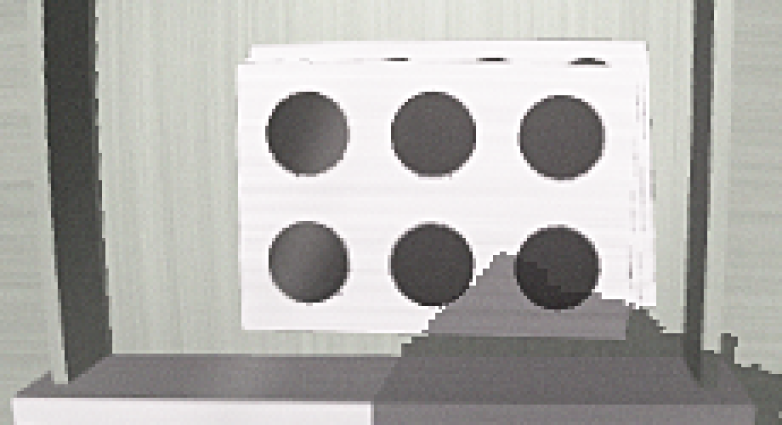

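The grey band at rows 304–322 is the panel's inner face, so its inner top edge is at x≈0.502, which agrees with the pull. The corner is at about (0.502,-0.178) and the stack is 10–20 mm off each wall. Next I'll tap it alternately toward -x and -y with the shut fingers.

```bash
sed -i 's/^TH=.*/TH=0.009/' h.py; cat >> h.py <<'E'
C=np.array([.502,-.178,0])
def W(x,y,z): return C+x*U+y*V+z*Z
def tap(a,b,g=15,v=.05,zlow=.0155):
    """from above corner-frame a=(x,y), lower, push toward b, back off 6 mm and lift"""
    env.movel(W(*a,.055),.2); hit=env.movel(W(*a,zlow),.08,guard=5); st('low %s'%hit)
    z=monitor.sense()['position'][2]+.0008 if hit else zlow
    h=env.movel(W(*b,z),v,guard=g); st('push %s'%h); env.hold(.15)
    p=monitor.sense()['position']; r=p-C; print('  corner frame',(r@U).round(4),(r@V).round(4))
    d=np.array(a)-b; d=d/np.linalg.norm(d); p=p+.006*(d[0]*U+d[1]*V); env.movel(p,.1); p[2]=.055; env.movel(p,.2); return h
E
python3 - <<'E'
from h import *
env.movel(W(.135,.085,.1),.2,frame=q(TH))
tap((.135,.085),(.090,.085)); 
tap((.047,.187),(.047,.130));
env.movel(W(.045,.14,.2),.2)
E
```

```text
low True 11.5 [ 0.6356 -0.0915  0.0141] [ 0.3 -0.2  4.6]
push True 12.1 [ 0.6053 -0.0928  0.0147] [ 1.7 -0.5  1.4]
  corner frame 0.1042 0.0847
low True 14.2 [0.547  0.0091 0.0141] [ 1.  -0.6  5.6]
push True 15.0 [ 0.5469 -0.0325  0.0141] [-0.1  6.4  4.5]
  corner frame 0.0462 0.1451
```

```bash
python3 - <<'E'
from h import *
tap((.115,.065),(.085,.065),g=20,zlow=.016)
tap((.047,.158),(.047,.125),g=20,zlow=.016)
env.movel(W(.075,.11,.2),.2); env.hold(.2)
f=grab('wrist','w2'); st()
c=f['frame'][90:235,100:335][:,:,::-1]
cv2.imwrite('pics/c4.png',cv2.resize(c,None,fx=3.4,fy=3.4,interpolation=3))
E
```

```text
low True 18.2 [ 0.6156 -0.1115  0.0141] [1.  0.8 5.1]
push True 18.6 [ 0.6039 -0.1125  0.015 ] [2.8 0.  2.8]
  corner frame 0.1025 0.0646
low True 20.6 [ 0.5471 -0.0199  0.0141] [1.  0.  4.7]
push True 21.0 [ 0.5464 -0.0326  0.0141] [-0.2  7.9  6.4]
  corner frame 0.0457 0.145
 22.9 [ 0.5757 -0.0671  0.1993] [ 0.6  0.6 -0.9]
```

View pics/c4.png

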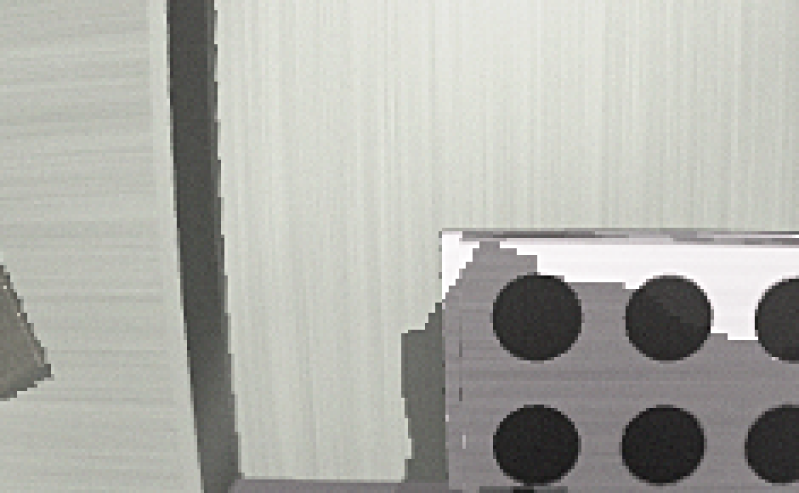

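The lower plates still stick out about 4 mm to the left (col 443 against 461) and about 3 mm to the back (row 229 against 240), so the finger face pushes the upper plate further. I'll check from two vantage points in one picture.

```bash
python3 - <<'E'
from h import *
env.movel(W(.15,.17,.19),.3); env.hold(.15); a=grab('wrist','w3')['frame']
env.movel(W(.02,.02,.20),.3); env.hold(.15); b=grab('wrist','w4')['frame']; st()
A=cv2.resize(a[140:300,225:425],None,fx=3,fy=3,interpolation=3)
B=cv2.resize(b[60:200,130:330],None,fx=3,fy=3,interpolation=3)
np.save('pics/ab.npy',0)
o=np.zeros((600,800,3),np.uint8); A=cv2.resize(a[100:250,225:425],(800,600),interpolation=3)
cv2.imwrite('pics/full34.png',np.hstack([cv2.resize(a,(400,300)),cv2.resize(b,(400,300))])[:,:,::-1])
E
```

```text
24.6 [ 0.5224 -0.1568  0.1997] [ 0.1 -0.1 -0. ]
```

View pics/full34.png

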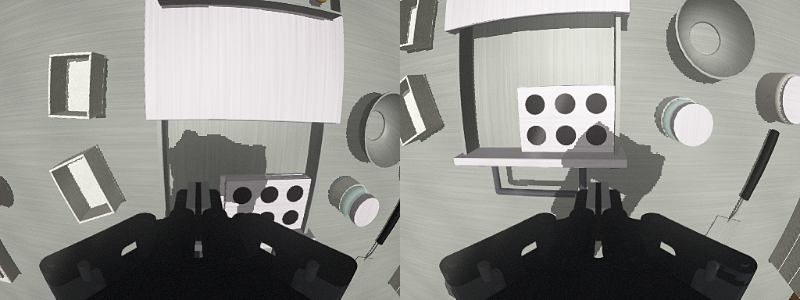

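```bash
python3 - <<'E'
from h import *
a=load('w3')['frame'];b=load('w4')['frame']
A=cv2.resize(a[220:292,265:415],None,fx=4.1,fy=4.1,interpolation=3);B=cv2.resize(b[104:176,140:290],None,fx=4.1,fy=4.1,interpolation=3)
# brighten contrast of near-white steps
cv2.imwrite('pics/c5.png',np.vstack([A,B])[:,:,::-1])
E
```

```text
(no output)
```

View pics/c5.png

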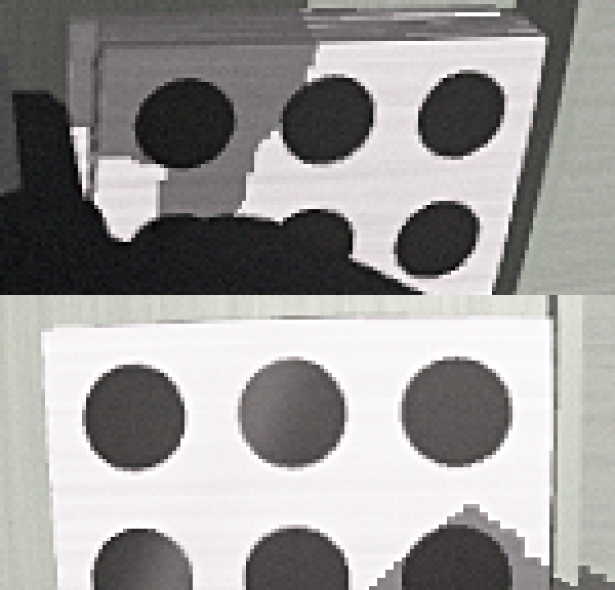

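In the upper crop the bottom plate alone sticks out about 5 mm to the left (col 70 against 95), while the back faces line up. The finger backs must taper at the tip, so I'll push -y again with the flat pad side (tool turned 90°), then re-tap -x.

```bash
python3 - <<'E'
from h import *
p=monitor.sense()['position']
env.movel(W(.06,.165,.15),.25)
qs=[q(TH+a) for a in (np.pi/2,-np.pi/2)]
js=[kinematics.ik(W(.06,.165,.15),x) for x in qs]; print([None if j is None else j[5].round(2) for j in js])
i=min((i for i in(0,1) if js[i] is not None),key=lambda i:abs(js[i][5]))
env.reach(W(.06,.165,.15),qs[i]); 
tap((.047,.165),(.047,.125),g=20,zlow=.016)
env.movel(W(.07,.165,.15),.3); env.reach(W(.115,.10,.15),q(TH))
tap((.118,.065),(.085,.065),g=20,zlow=.016)
env.movel(W(.15,.17,.19),.3); env.hold(.15); a=grab('wrist','w5'); st()
env.movel(W(.075,.11,.2),.3); env.hold(.15); b=grab('wrist','w6')
# numeric compare: left-edge columns along rows in w6 vs w2 via gradient
for n in('w2','w6'):
    g=cv2.cvtColor(load(n)['frame'],cv2.COLOR_RGB2GRAY).astype(int)
    for r in(161,180,200,215): print(n,r,g[r,222:244])
E
```

```text
[np.float64(-0.24), None]
low False 28.0 [ 0.5478 -0.0126  0.0163] [-0.6  0.2  0.7]
push True 28.6 [ 0.5474 -0.0353  0.0159] [0.1 5.6 2.6]
  corner frame 0.0467 0.1423
low True 32.3 [ 0.6187 -0.1115  0.0141] [-0.3  0.3  4.6]
push True 32.7 [ 0.6036 -0.1121  0.0148] [2.9 1.  2.8]
  corner frame 0.1022 0.0651
 34.4 [ 0.6498 -0.0076  0.1884] [ 0.8 -1.2  0.7]
w2 161 [206 208 202 209 208 202 197 198 254 250 248 248 252 232 225 226 228 233
 239 132 134 139]
w2 180 [200 199 198 198 201 216  94  91 189 145 135 140 142 143 148 144 146 149
 142 143 146 143]
w2 200 [107 106 102 106 105 102 105 100 103 144 134 137 137 129 135 130 126 130
 131 132 129 133]
w2 215 [100 102 105 100  99 104  99  98  98 127 135 135 137 130 131 130 132 133
 131 131 131 129]
w6 161 [205 204 202 210 202 197 202 201 209 209 206 208 186 165 169 165 161 167
 162 169 167 167]
w6 180 [198 198 195 198 205 209 221  99 100 109 107 101 117 150 145 149 146 149
 148 144 146 152]
w6 200 [105 109 102 104 104 103  97 106 111 106 107 100  67 142 130 129 128 133
 129 127 129 126]
w6 215 [103 107 104 102 102  97  96 103 103 108  96  95  96 178 131 131 128 129
 131 134 126 131]
```

```bash
python3 - <<'E'
from h import *
a=load('w5')['frame'];b=load('w6')['frame']
A=cv2.resize(a[218:290,265:415],None,fx=4.1,fy=4.1,interpolation=3);B=cv2.resize(b[140:212,222:372],None,fx=4.1,fy=4.1,interpolation=3)
cv2.imwrite('pics/c6.png',np.vstack([A,B])[:,:,::-1])
E
```

```text
(no output)
```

View pics/c6.png

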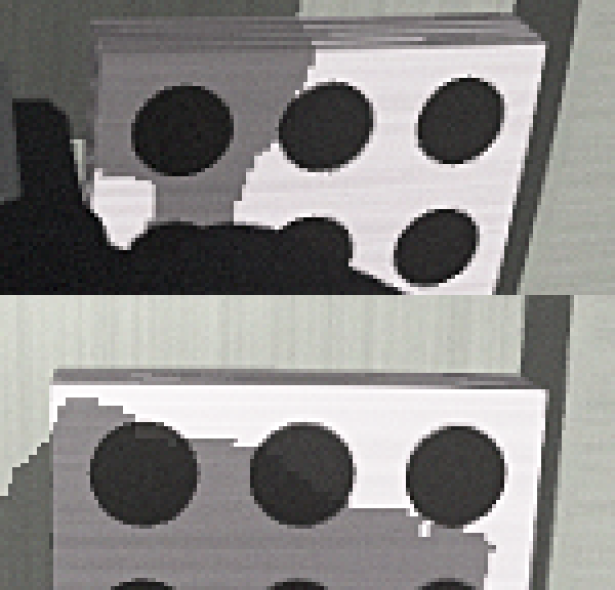

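All four left and back edges now line up in both crops. I'll check the distances to the walls numerically.

```bash
python3 - <<'E'
from h import *
f=load('w6')
def wz(u,v,z):
    o,d=ray(f,u,v,True); p=o+d*(z-o[2])/d[2]-C; return (p@U).round(4),(p@V).round(4)
B=lambda c,r:(222+c/4.1,140+(r-295)/4.1)
for n,c,r,z in [('p4 BL',51,383,.038),('p4 BR',547,390,.038),('p4 left lower',54,560,.038),('p4 right lower',528,580,.038),('wall floor line (upper)',522,350,.014),('wall top inner',573,350,.052),('wall top inner low',553,560,.052),('wall top outer?',556,500,.052)]: print(n,wz(*B(c,r),z))
for n in('w4','w6'):
    g=cv2.cvtColor(load(n)['frame'],cv2.COLOR_RGB2GRAY).astype(int)
    for c in(200,240): print(n,c,g[180:235,c])
E
```

```text
p4 BL (np.float64(0.093), np.float64(0.1304))
p4 BR (np.float64(0.0926), np.float64(0.0002))
p4 left lower (np.float64(0.0457), np.float64(0.1303))
p4 right lower (np.float64(0.0396), np.float64(0.0008))
wall floor line (upper) (np.float64(0.0996), np.float64(-0.0001))
wall top inner (np.float64(0.1055), np.float64(-0.0011))
wall top inner low (np.float64(0.05), np.float64(-0.0007))
wall top outer? (np.float64(0.0663), np.float64(0.0002))
w4 200 [250 241 240 241 238 241 240 232 238 240 238 241 238 246 206 117 119 128
 130 128 127 122 119 133 238 242 238 237 234 234 236 233 235 230 185 185
 184 186 185 181 186 182 182 187 186 181 181 180 191 186 194 133  90 101
 101]
w4 240 [ 83 157 155 140 137 137 135 129 142 132 140 139 132 135 127 100 113 105
 110 109 104 110 107 106 128 130 125 127 129 128 130 133 133 132 119  93
  96  97 100  97  91  96 100  93 101  97  97  96  95  95 101 102  94  98
  91]
w6 200 [196 195 197 197 194 199 197 195 195 197 195 197 195 196 197 196 197 195
 194 194 194 195 195 193 192 195 195 196 194 194 192 191 196 191 191 193
 191 185 190 188 192 185 183 189 190 182 186 184 181 186 192 170 128 121
 122]
w6 240 [148 136 136 143 140 140 134 137 139 139 139 136 130 138 140 137 138 138
 137 129 129 131 137 135 136 131 128 138 139 138 133 132 135 142 131 131
 134 134 139 132 133 133 137 122 127 135 127 130 129 128 133 131 135 131
 123]
```

```bash
python3 - <<'E'
from h import *
f=load('w4')
def wx(u,v,z):
    o,d=ray(f,u,v,True); p=o+d*(z-o[2])/d[2]-C; return (p@U).round(4)
a,b=wx(200,194,.038),wx(200,204,.068); print('plate4 front',a,'panel inner',b)
assert abs(a-b)<.005
Y=.1075
env.movel(W(-.105,Y,.16),.25); g=env.movel(W(-.105,Y,.03),.12,guard=6); st('down %s'%g); assert not g
g=env.movel(W(-.07,Y,.03),.04,guard=3); st('touch %s'%g); p=monitor.sense()['position']
x0=(p-C)@U; print('touch at',x0)
x0=min(x0,-.074)
g=env.movel(W(x0+.16,Y,.03),.06,guard=25); st('push %s'%g)
g=env.movel(W(x0+.21,Y,.03),.025,guard=20); st('home %s'%g); env.hold(.3); s=st()
print('travel',(s['position']-p)@U)
E
```

```text
plate4 front 0.0015 panel inner 0.0002
down False 37.2 [ 0.3964 -0.0716  0.0304] [-0.2 -0.1 -0.2]
touch False 38.2 [ 0.431  -0.0711  0.03  ] [-0.2 -0.1  0.1]
touch at -0.07007962098412075
push False 41.0 [ 0.587  -0.0697  0.03  ] [-1.3 -0.6 -0.3]
home True 42.0 [ 0.6062 -0.0695  0.0293] [-1.6 -0.4  1.3]
 42.3 [ 0.6059 -0.0693  0.0289] [ 0.2 -0.3 -0.2]
travel 0.17494434466192862
```

```bash
python3 - <<'E'
from h import *
p=monitor.sense()['position']
g=env.movel(p+.02*U,.02,guard=30); env.hold(.3); s=st('again %s'%g); p=s['position']
env.movel(p-.03*U,.06); p=p-.03*U; env.movel(p+.12*Z,.2); 
e=p.copy(); env.movel([.40,-.07,.25],.25); env.hold(.5); st()
env.set_joints([-1.467,0.313,1.498,0,1.331,-0.223]); env.hold(.3)
t=grab('top','top9');s=grab('scene','scene9'); st()
G=lambda n,r:cv2.cvtColor(load(n)['frame'],cv2.COLOR_RGB2GRAY)[r].astype(np.float32)
for n,r in(('top',np.s_[150:205,235:335]),('scene',np.s_[180:222,200:270])):
    for m in('0','1','9'): print(n,m,cv2.phaseCorrelate(G(n+'0',r),G(n+m,r)),np.abs(G(n+'0',r)-G(n+m,r)).mean())
E
```

```text
again True 43.0 [ 0.606  -0.0691  0.028 ] [-1.9 -0.5  2.2]
 45.9 [ 0.4001 -0.07    0.2499] [-0.1 -0.6 -0.4]
 48.1 [ 0.1689 -0.4969  0.2312] [ 0.4  0.1 -0.7]
top 0 ((0.0, 0.0), 1.0) 0.0
top 1 ((1.9791481914053435, 2.394928285531577), 0.0660610146522522) 27.121454
top 9 ((0.20106812287545495, -1.1200047399646955), 0.8225938177108765) 7.7316365
scene 0 ((0.0, 0.5), 1.0) 0.0
scene 1 ((-2.034521493038426, 1.2190781658376721), 0.11484804065139205) 30.254763
scene 9 ((-0.1353978592336702, 1.1600204099019678), 0.9040667810557801) 7.806463
```

The drawer stopped hard twice at the same place, and it now sits about 3 mm further in than at the start, where a dark gap was visible. I'm handing in.

```bash
python3 -c "
from h import *
print(job.hand_in())"
```

```text
the job is handed in; nothing more can be done
None
```

I pulled the drawer to its stop, tapped the four plates flush into the front right corner, pushed the drawer home and handed the job in at about 48 s. The verdict was not shown, and I could not see the plates again once the drawer was shut.

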